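Comb stir bars into the grooves of a drying tray

TASK

The two white stir bars lie askew across the ridges of the grooved drying tray. Take the toothed rake (not the plain-edged squeegee that looks like it) by its handle and comb it across the tray, over the ridges towards the raised fence, until each bar has dropped flat into a groove of its own. Do not touch the bars with the gripper, and finally stand the rake upright on its teeth on the worktop beside the tray.

Things in the scene. Friction and masses are not known exactly. Their poses are not given: they have to be found in the camera images.
- tray: Fixed dark tray 170 (x) x 160 (y) mm, origin at the centre of its underside, z up. Five grooves along x (-75 to 75 mm), 17 wide at the floor (z = 8), 15 deep, middles at y = -60, -30, 0, 30, 60 mm; ridges between them bevelled 45 degrees over their upper 5 mm, and end walls, all to z = 23. Raised fence on the +y side only, inner face y = 69.5, top z = 36; a tool can come in over the open -y side.
- rake: Loose rake, 0.18 kg, 106 mm high, standing on its teeth; origin at the middle of the tooth tips, z up. Row of 7 steel teeth along x (-53.5 to 53.5 mm), 20 thick (y), 22 long; grey head 112 x 24, z 22 to 36; collar to z 45; upright handle 40 (x) x 24 (y) to z 106: grip its 24 mm. Combs with x along the grooves, tips about 4 mm over the ridges. The squeegee near it has one unbroken black edge.
- bar_a: White stir bar, a loose slippery round-ended rod 12 mm thick, 100 mm long, 40 g. Origin: its middle, on its axis; x along the bar. At the start it lies across the ridges (origin 29 mm above the worktop), 26 to 33 degrees askew to the grooves, about 30 mm to the -y side of the tray's middle. In a groove its origin is 14 mm above the worktop.
- bar_b: The other stir bar, exactly like the first, about 30 mm to the +y (fence) side of the tray's middle, askew the other way.
There are look-alikes about, which are no part of the job. What is shaped like the bar_a but green is not meant.

How it is judged (in metres and radians):
On the way:
1. the rake's teeth are down over the tray, level with bars that lie on the ridges (x of rake in the frame of tray between -0.06 and 0.06 m and y of rake in the frame of tray between -0.1 and 0.08 m and z of rake in the frame of tray between 0.018 and 0.034 m), for 0.2 s.
At the end, for the whole second after the job is handed in: Each stir bar rests in a groove of its own: middle 10 to 20 mm above the worktop (14 when fully down), within 30 mm of the grooves' middle lengthwise, parallel to them within 10 degrees. The rake stands still on the worktop on its teeth, within 12 mm of it and 10 degrees of upright (x of bar_a in the frame of tray between -0.03 and 0.03 m and y of bar_a in the frame of tray between -0.075 and 0.075 m and z of bar_a in the frame of tray between 0.01 and 0.02 m and angle between the x axis of each of bar_a, bar_b and the x axis of tray, either way round below 0.175 rad and linear speed of each of bar_a, bar_b, rake below 0.03 m/s and x of bar_b in the frame of tray between -0.03 and 0.03 m and y of bar_b in the frame of tray between -0.075 and 0.075 m and z of bar_b in the frame of tray between 0.01 and 0.02 m and height (world z) of rake between -0.01 and 0.012 m and angle between rake's own z axis and vertical below 0.175 rad); the robot touches nothing.
It fails at once if the gripper touches a stir bar (contact force between the fingers and bar_a above 1 N or contact force between the fingers and bar_b above 1 N).
It also fails if it takes over 58 s, if anything falls off the work surface, if the arm or the gripper's body presses on something with over 40 N, if the wrist force passes 120 N, or if a joint passes its speed limit or range.

ROBOT

A 6-joint arm with a two-finger parallel gripper is mounted at the origin on a cart in front of the work surface, level with it; the furniture and walls round the work are solid. World frame = base frame: x ahead of the robot, y to its left, z up, the work surface at z = 0. Lengths are in mm, angles in rad, forces in N, time in s.
With the tool pointing down it reaches from about 150 to 775 mm from the base axis. Payload 6.1 kg.
Tool frame: the origin (TCP) lies on the centre line of the jaws, within the pads' length; the fingertips stand 19 mm ahead of it and the grasp point (between the pads) is the TCP; z points along the fingers, y is the line along which they close (so a half turn about z gives the same grasp; the last joint's range is limited). The gripper opens to 85 mm and grips with 20 to 120 N. Pads are 22 mm wide; open, the fingers measure 114 mm over their backs; the gripper's body (76 mm by 85 mm) begins 54 mm behind the grasp point. The pads swing forward as they close: fully open they stand 13 mm farther back than shut.
Start: joints at [1.152, 0.126, -0.04, 1.405, 0, 1.571], TCP at [213.491, 479.614, 250.295] pointing down, gripper open.
Joint ranges: [-2.72, 2.72], [-0.95, 1.95], [-1.27, 1.35], [-1.78, 2.02], [-1.46, 1.47], [-3.14, 3.14]. Speed limits (rad/s): [2.39, 2.39, 3.01, 3.14, 3.14, 3.14].

INTERFACE

Orientations are given as [roll, pitch, yaw] about the fixed x, y, z axes, in that order (R = Rz(yaw) Ry(pitch) Rx(roll)).
In Python, from station import readout, cams, bot gives the robot as it stands.
- The arm moves only by the tool jog_arm, never from a script. Its argument "targets" is a list of rows, each a list of 3 entries, a list of its own where there are three numbers: the shift along the tool's x, y, z in cm, then the turn, a rotation vector about the tool's x, y, z in degrees, then the finger opening in cm, from 0 to 8.54. In form: [[[x, y, z], [rx, ry, rz], fingers], ...]. A call has 1 to 5 rows; each row is the pose to reach, as a shift and turn from the pose commanded when the call began, along the tool's axes at that moment; what a row does not reach only later rows make up. A row lasts 1/12 s, in which the tool goes at most 41.7 mm and 7.16 degrees, less where a joint would pass 70% of its speed; a pose out of reach is approached as far as the arm can. A call with a gripper value outside its range is refused whole. The fingers move at their own pace and stop on an object; "squeeze" is the grip in N (left out, the last holds). Time passes only in rows, so rows that repeat a pose let the fingers close. It gives the time, the measured TCP pose, the force, the opening and the grip force at its end, in the units of the state.
- readout.state(): the state, without advancing time (a new reading comes with each control period).
- cams.camera(name): name is "scene" or "top"; returns a dict with "img" (480x640x3 uint8, red, green, blue), "vfov" (degrees; the focal length in pixels is half the picture's height over the tangent of half this angle, whatever the lens; pixels are square), "cx", "cy" (the principal point, pixels), "dist_coeffs" ([k1, k2, p1, p2, k3] as OpenCV has them; the pictures are not rectified), "cam_to_world" (4x4, takes a point from camera to world coordinates). Camera axes: x right, y down, z forward; pixel columns grow to the right and rows downward; lengths in mm; the calibration is good to about 2 mm. A picture is of the moment at which its call begins. There is no depth.
- bot.hand_in(): hands the job in; it is judged then, once.
The state is a dict: "time": time; "q": joint angles; "qvel": joint speeds; "joint_torque": joint torques, N m; "position": TCP position; "tcp_rot": TCP orientation; "ft_force": force on the tool from outside, world axes, zero at the start; "ft_torque": the same for the moment, N m; "grip_width": finger opening in mm; "grasp_force": force on a finger pad.
Only numpy, scipy, OpenCV 4.12 (cv2) and the standard library are available. Lean on these libraries where they do the work, as an engineer would, in place of code of your own. Each camera call takes 0.05 s, during which the arm holds its last target. There are 200 camera calls.

## Working session

There is one attempt and no reset: what is moved stays moved. The work goes in short steps, Python scripts to look and compute and a tool call to move; the robot and the scene stay as the last step left them, time stands still between calls to the robot, and variables do not carry over. Pictures are saved under pics/ and viewed, at most 10 in all, crops included, and the job is handed in when it is done.

Besides the shell and the picture viewer there is one more tool, called after "Call:" as a command line: name --argument value ..., lists and objects as JSON in quotes. jog_arm: Moves the arm, as the interface text tells. Its arguments: {"type":"object","properties":{"targets":{"type":"array"},"squeeze":{"type":"number"}},"required":["targets"]}

```bash
ls; mkdir -p pics
python3 - <<'E'
from station import readout,cams,bot
import cv2,pickle
s=readout.state();print(s['time'],s['position'],s['tcp_rot'],s['grip_width'])
for n in('scene','top'):
    c=cams.camera(n);cv2.imwrite(f'pics/{n}0.png',c['img'][:,:,::-1]);pickle.dump(c,open(f'{n}0.pkl','wb'))
    print(n,c['vfov'],c['cx'],c['cy'],c['dist_coeffs'],c['cam_to_world'])
E
```

```text
pics
0.0 [213.37458505 479.27129977 249.51623296] [-3.13998294e+00  5.98596120e-05  2.72275560e+00] 85.61865181467616
scene 46.214922533660264 327.55331974366584 247.07340648125603 [-0.10878572  0.          0.          0.          0.        ] [[ 6.81914310e-01 -2.92790264e-01  6.70273627e-01 -2.58805143e+02]
 [-7.31177891e-01 -2.97030369e-01  6.14126902e-01 -7.13652179e+02]
 [ 1.92812456e-02 -9.08871180e-01 -4.16631027e-01  5.40382024e+02]
 [ 0.00000000e+00  0.00000000e+00  0.00000000e+00  1.00000000e+00]]
top 55.88885270982449 322.23300759671093 240.56774845169926 [0.03450099 0.         0.         0.         0.        ] [[ 3.10441855e-03 -9.87842912e-01  1.55424397e-01  3.53704584e+02]
 [-9.99901827e-01 -5.19010912e-03 -1.30153230e-02 -7.60969093e+00]
 [ 1.36637641e-02 -1.55368734e-01 -9.87762045e-01  1.07153219e+03]
 [ 0.00000000e+00  0.00000000e+00  0.00000000e+00  1.00000000e+00]]
```

View pics/top0.png

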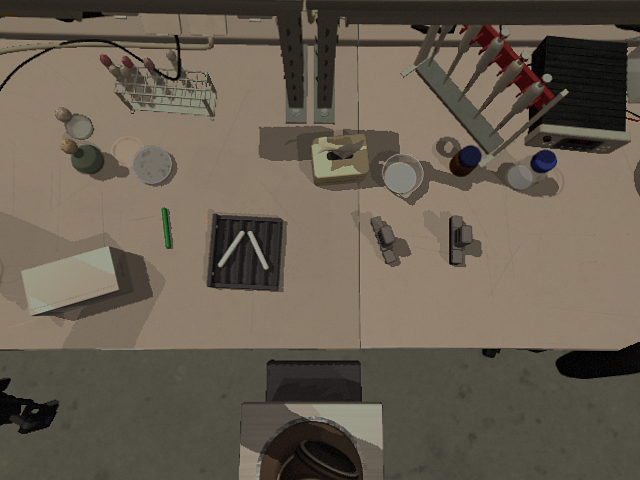

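View pics/scene0.png

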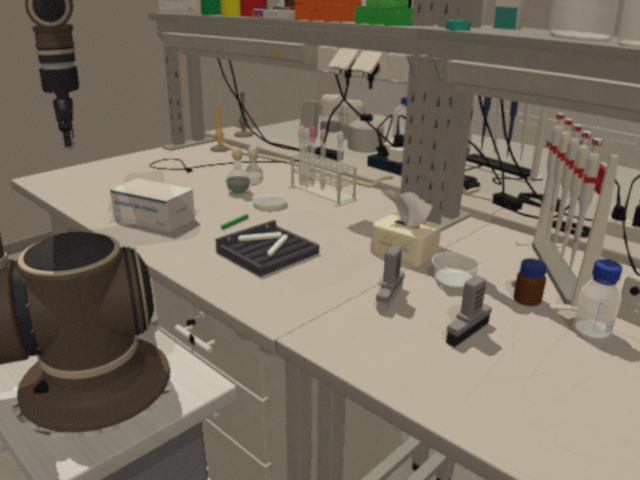

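The top view shows the tray at about (246,252), with the two white bars at (232,248) and (258,250) and a green look-alike at (167,228). Two tools could be the rake: the one at (385,240) in top / (391,280) in scene, and the one at (460,240) / (470,312). The second seems to have an unbroken black edge, which makes it the squeegee, so I'm enlarging both.

Run:
```python
import cv2,numpy as np
a=cv2.imread('pics/scene0.png')[235:350,365:505];b=cv2.imread('pics/top0.png')
a=cv2.resize(a,None,fx=4,fy=4,interpolation=cv2.INTER_CUBIC)[:460]
b1=cv2.resize(b[205:300,200:290],None,fx=2.4,fy=2.4,interpolation=cv2.INTER_CUBIC)
b2=cv2.resize(b[205:275,360:480],None,fx=2,fy=2,interpolation=cv2.INTER_CUBIC)
o=np.zeros((460,800,3),np.uint8);o[:,:560]=a;o[:b1.shape[0],560:560+b1.shape[1]]=b1;o[250:250+b2.shape[0],560:800]=b2
cv2.imwrite('pics/crop0.png',o)
```

```text
(no output)
```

View pics/crop0.png

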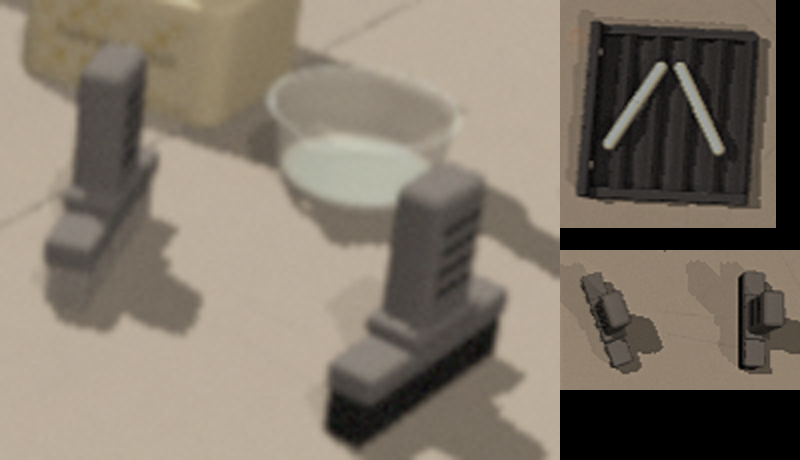

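The crop shows the tool at top (385,240) on pale separate teeth, so it's the rake. The right one, at top (460,240), has a continuous black edge, so it's the squeegee. The fence is on the tray's left side in the image (+y world). Next I measure.

```bash
cat > h.py <<'E'
import numpy as np,cv2,pickle
def cam(c):
    f=c['img'].shape[0]/2/np.tan(np.radians(c['vfov'])/2)
    return np.array([[f,0,c['cx']],[0,f,c['cy']],[0,0,1]]),np.array(c['dist_coeffs'])
def cast(c,px,z):
    K,d=cam(c);p=cv2.undistortPoints(np.float64(px).reshape(-1,1,2),K,d)[:,0]
    T=np.array(c['cam_to_world']);r=np.c_[p,np.ones(len(p))]@T[:3,:3].T
    return T[:3,3]+r*((np.reshape(z,(-1,1))-T[2,3])/r[:,2:])
def proj(c,P):
    K,d=cam(c);T=np.linalg.inv(np.array(c['cam_to_world']))
    return cv2.projectPoints(np.float64(P).reshape(-1,1,3),cv2.Rodrigues(T[:3,:3])[0],T[:3,3],K,d)[0][:,0]
def blobs(m,roi,amin=20):
    x0,y0,x1,y1=roi;k=np.zeros(m.shape,np.uint8);k[y0:y1,x0:x1]=255*m[y0:y1,x0:x1]
    c,_=cv2.findContours(k,cv2.RETR_EXTERNAL,cv2.CHAIN_APPROX_NONE)
    return sorted([a for a in c if cv2.contourArea(a)>amin],key=cv2.contourArea,reverse=True)
def bars(c,z=29,roi=(195,200,300,305)):
    im=c['img'].astype(int);o=[]
    for b in blobs(im.min(2)>120,roi,40)[:4]:
        (u,v),wh,a=cv2.minAreaRect(b);q=cv2.boxPoints(cv2.minAreaRect(b))
        q=cast(c,q,z);e=[q[1]-q[0],q[2]-q[1]];L=max(e,key=np.linalg.norm);
        o.append((q.mean(0).round(1),np.round(sorted(map(np.linalg.norm,e)),1),round(np.degrees(np.arctan2(L[1],L[0]))%180,1),(round(u),round(v))))
    return o
E
python3 - <<'E'
from h import *
np.set_printoptions(suppress=True,precision=1)
t=pickle.load(open('top0.pkl','rb'));s=pickle.load(open('scene0.pkl','rb'))
im=t['img'].astype(int)
b=blobs(im.max(2)<75,(195,200,295,305))[0]
m=np.zeros(im.shape[:2],np.uint8);b=cv2.convexHull(b)
q=cv2.approxPolyDP(b,4,True)[:,0];print('tray px',q.tolist(),cv2.minAreaRect(b))
for z in(0,23,36):print(z,cast(t,q,z)[:,:2].tolist())
for x in bars(t):print('bar',x)
for n,c,roi in(('top',t,(362,205,412,275)),('scene',s,(370,240,412,310))):
    i=c['img'].astype(int);sat=i.max(2)-i.min(2)
    g=blobs((sat<16)&(i.max(2)<150),roi)
    print(n,[cv2.contourArea(a) for a in g],cv2.minAreaRect(g[0]))
    p=cv2.approxPolyDP(g[0],2,True)[:,0];print(p.tolist())
i=t['img'].astype(int)
print((i[228:252:2,365:405:2].max(2)));print((i.max(2)-i.min(2))[228:252:2,365:405:2])
E
```

```text
tray px [[213, 214], [282, 220], [277, 290], [207, 285]] ((244.7237548828125, 252.4202423095703), (71.85978698730469, 73.35687255859375), 3.5763344764709473)
0 [[585.6582487934833, 241.39690136141974], [572.0023278516555, 75.44360141700409], [404.04417796767035, 84.3145912232319], [415.31623593797735, 248.43958963860808]]
23 [[580.6794583040023, 236.05207676802246], [567.3166561162751, 73.66089648772946], [402.9636591798468, 82.34147412836863], [413.9937670391008, 242.94359662367975]]
36 [[577.8653593316869, 233.03108895436313], [564.6682329614948, 72.65328065813947], [402.35293116933786, 81.226234031272], [413.2462846179967, 239.83716578915508]]
bar (array([496. , 129.3,  29. ]), array([ 8.2, 95.9]), np.float64(25.7), (257, 250))
bar (array([499.4, 190.9,  29. ]), array([ 7.7, 94.3]), np.float64(147.7), (231, 248))
top [319.5] ((385.8287658691406, 238.87669372558594), (47.635746002197266, 17.790254592895508), 69.44395446777344)
[[379, 216], [377, 218], [380, 223], [376, 224], [374, 218], [371, 219], [371, 224], [385, 262], [388, 263], [396, 260], [391, 261], [388, 254], [390, 260], 
[... 1575 characters left out ...]
34 33]
 [30 31 30 31 15 14 16 10  9 17 16 18 16 14 36 33 35 35 35 35]
 [31 32 33 32 32 10 11  7 10 17 18 16 16 15 28 34 35 34 35 35]
 [31 30 32 33 32 11 11  8  3 13 18 15 16 15 20 34 34 32 34 35]
 [33 33 30 32 32 20 12  3  6 11 17 17 16 17 15 36 35 34 36 36]
 [36 34 30 30 32 31 12  6  3  8 16 17 18 15 16 14 19 21 24 35]
 [35 36 31 30 32 32 29  8  3  8 15 17 17 15 14 13 20 21 18 20]
 [35 36 34 31 31 32 19 14  6  7  8 15 13 11 12 21 21 20 20 20]
 [34 34 35 30 31 30 32 17  5  6  2  7  5 10 20 20 19 20 20 20]
 [35 34 35 36 31 33 31 29 15  4  8  6 11  9 18 20 19 19 20 20]
 [35 34 35 35 34 32 33 28 12 17 17 10  8  9 20 20 20 20 21 20]
 [34 35 34 35 34 31 33 29 11 12  8 12 17  9 18 20 20 19 19 18]]
```

Run:
```python
from h import *
np.set_printoptions(suppress=True,precision=1)
t=pickle.load(open('top0.pkl','rb'));s=pickle.load(open('scene0.pkl','rb'))
i=t['img'].astype(int);M=i.max(2)
for g in blobs((M>77)&(M<112)&(i.max(2)-i.min(2)<19),(365,210,402,270),8):
    r=cv2.minAreaRect(g);q=cv2.boxPoints(r);z=106 if 225<r[0][1]<245 else 36
    p=cast(t,q,z);e=p[1]-p[0];f=p[2]-p[1];L=max(e,f,key=np.linalg.norm)
    print(z,cv2.contourArea(g),r[0],p.mean(0),np.linalg.norm(e),np.linalg.norm(f),np.degrees(np.arctan2(L[1],L[0]))%180)
print('ends z36',cast(t,[[375.2,217],[392,261.8]],36))
C=np.array([491.8,158.1]);
# check: predicted rake points in scene for candidate pose
for P in [(0,0,106)]:
    pass
print('scene handle top mid (393,250)->',cast(s,[[393.5,249.5]],106))
```

```text
106 231.5 (382.0000305175781, 229.50003051757812) [ 530.7 -150.   106. ] 33.00755916916044 65.96047637573436 44.10113736000628
36 91.0 (389.3999938964844, 255.2999725341797) [ 483.1 -176.4   36. ] 24.07864037822963 28.807125669853345 25.437849102823407
ends z36 [[ 573.1 -145.    36. ]
 [ 468.  -182.1   36. ]]
scene handle top mid (393,250)-> [[ 519.1 -166.4  106. ]]
```

```bash
cat >> h.py <<'E'
from scipy.spatial.transform import Rotation as R
def pose(x,y,z,yaw): return np.array([x,y,z],float),R.from_euler('xyz',[180,0,yaw],degrees=True)
def cur():
    from station import readout
    s=readout.state();return np.array(s['position']),R.from_euler('xyz',s['tcp_rot'])
def plan(wps,start=None):
    p,r=start or cur()
    for w in wps:
        p2,r2=pose(*w);print(w,'sh',(r.inv().apply(p2-p)/10).round(2),'turn',(r.inv()*r2).as_rotvec(degrees=True).round(2));p,r=p2,r2
E
python3 - <<'E'
from h import *
a=np.array([213.4,479.3,249.5,156.0]);b=np.array([520,-165,200,19.4])
plan([tuple((a+(b-a)*k/4).round(1)) for k in(1,2,3,4)])
E
```

```text
(np.float64(290.0), np.float64(318.2), np.float64(237.1), np.float64(121.8)) sh [-13.55 -11.6    1.27] turn [-8.00e-02  2.00e-02  3.42e+01]
(np.float64(366.7), np.float64(157.2), np.float64(224.8), np.float64(87.7)) sh [-17.73  -1.97   1.23] turn [-0.  -0.  34.1]
(np.float64(443.4), np.float64(-3.9), np.float64(212.4), np.float64(53.6)) sh [-15.79   8.31   1.24] turn [-0.  -0.  34.1]
(np.float64(520.0), np.float64(-165.0), np.float64(200.0), np.float64(19.4)) sh [-8.42 15.73  1.24] turn [ 0.  -0.  34.2]
```

Call:
jog_arm --targets '[[[-13.5, -11.6, 1.2], [0, 0, 34.2], 8.5], [[-13.5, -11.6, 1.2], [0, 0, 34.2], 8.5], [[-13.5, -11.6, 1.2], [0, 0, 34.2], 8.5], [[-13.5, -11.6, 1.2], [0, 0, 34.2], 8.5], [[-13.5, -11.6, 1.2], [0, 0, 34.2], 8.5]]'

```text
time: 0.52
position: [290.3, 314.5, 237.8]
tcp_rot: [-3.14, 0.002, 2.117]
ft_force: [-0.5, -0.4, -0.1]
grip_width: 85.3
grasp_force: 0.0
```

Call:
jog_arm --targets '[[[-17.7, -2, 1.2], [0, 0, 34.1], 8.5], [[-17.7, -2, 1.2], [0, 0, 34.1], 8.5], [[-17.7, -2, 1.2], [0, 0, 34.1], 8.5], [[-17.7, -2, 1.2], [0, 0, 34.1], 8.5], [[-17.7, -2, 1.2], [0, 0, 34.1], 8.5]]'

```text
time: 0.93
position: [366.8, 153.7, 225.8]
tcp_rot: [3.142, 0.002, 1.52]
ft_force: [-0.1, 0.3, 0.1]
grip_width: 85.1
grasp_force: 0.0
```

Call:
jog_arm --targets '[[[-15.8, 8.3, 1.2], [0, 0, 34.1], 8.5], [[-15.8, 8.3, 1.2], [0, 0, 34.1], 8.5], [[-15.8, 8.3, 1.2], [0, 0, 34.1], 8.5], [[-15.8, 8.3, 1.2], [0, 0, 34.1], 8.5], [[-15.8, 8.3, 1.2], [0, 0, 34.1], 8.5]]'

```text
time: 1.35
position: [443.8, -7.6, 213.4]
tcp_rot: [3.141, 0.001, 0.925]
ft_force: [-0.1, 0.6, 0.1]
grip_width: 85.1
grasp_force: 0.0
```

Run:
```python
from h import *
p,r=cur();print(p,r.as_euler('xyz',degrees=True))
plan([(520,-165,160,19.4)])
```

```text
[443.81018397  -7.58150797 213.41199565] [1.79964500e+02 7.91077019e-02 5.30063273e+01]
(520, -165, 160, 19.4) sh [-7.98 15.55  5.36] turn [ 0.06  0.07 33.61]
```

Call:
jog_arm --targets '[[[-8, 15.6, 3], [0, 0, 33.6], 8.5], [[-8, 15.6, 3], [0, 0, 33.6], 8.5], [[-8, 15.6, 5.3], [0, 0, 33.6], 8.5], [[-8, 15.6, 5.3], [0, 0, 33.6], 8.5], [[-8, 15.6, 5.3], [0, 0, 33.6], 8.5]]'

```text
time: 1.77
position: [521.2, -163.9, 158.5]
tcp_rot: [-3.141, 0.002, 0.34]
ft_force: [0.0, 0.3, -0.4]
grip_width: 85.1
grasp_force: 0.0
```

Call:
jog_arm --targets '[[[0, 0, 0], [0, 0, 0], 8.5]]'

```text
time: 1.85
position: [520.6, -163.2, 158.2]
tcp_rot: [-3.14, 0.004, 0.342]
ft_force: [-0.4, 0.2, -0.4]
grip_width: 85.2
grasp_force: 0.0
```

Run:
```python
from h import *
from station import cams
p,r=cur();print(p,r.as_euler('xyz',degrees=True))
plan([(520,-165,120,19.4),(520,-165,78,19.4)])
c=cams.camera('scene');cv2.imwrite('pics/s1.png',cv2.resize(c['img'][160:340,320:520,::-1],None,fx=3,fy=3,interpolation=cv2.INTER_CUBIC))
```

```text
[ 520.62417763 -163.220956    158.16769611] [-179.89686067    0.20095935   19.61663952]
(520, -165, 120, 19.4) sh [-0.11  0.15  3.82] turn [-0.1   0.2   0.22]
(520, -165, 78, 19.4) sh [ 0.  -0.   4.2] turn [0. 0. 0.]
```

View pics/s1.png

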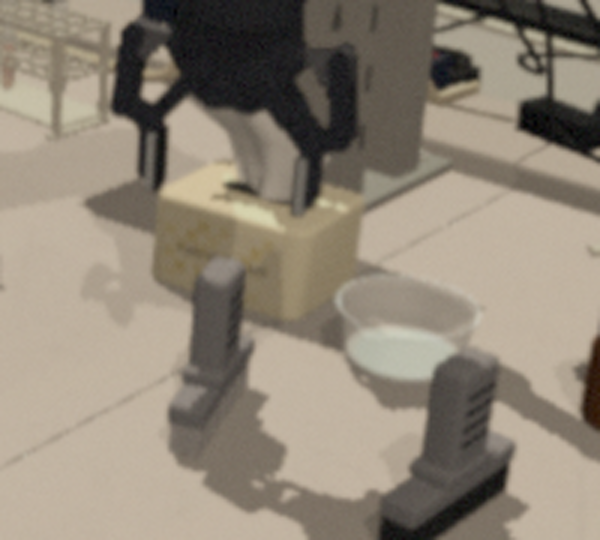

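Both fingers, at about (150,180) and (300,210) in the crop, straddle the rake's handle at (222,265). I'm descending and gripping.

Call:
jog_arm --targets '[[[-0.1, 0.1, 2.7], [0, 0, 0.2], 8.5], [[-0.1, 0.1, 5.4], [0, 0, 0.2], 8.5], [[-0.1, 0.1, 7.9], [0, 0, 0.2], 8.5], [[-0.1, 0.1, 7.9], [0, 0, 0.2], 8.5], [[-0.1, 0.1, 7.9], [0, 0, 0.2], 8.5]]'

```text
time: 2.32
position: [518.9, -160.4, 82.2]
tcp_rot: [-3.14, 0.002, 0.348]
ft_force: [-0.0, 0.0, 0.2]
grip_width: 85.0
grasp_force: 0.0
```

Call:
jog_arm --targets '[[[0, 0, 0], [0, 0, 0], 2], [[0, 0, 0], [0, 0, 0], 2], [[0, 0, 0], [0, 0, 0], 2], [[0, 0, 0], [0, 0, 0], 2], [[0, 0, 0], [0, 0, 0], 2]]' --squeeze 80

```text
time: 2.73
position: [520.5, -161.8, 83.2]
tcp_rot: [3.141, -0.001, 0.346]
ft_force: [-0.4, -0.9, 0.4]
grip_width: 25.3
grasp_force: 0.2
```

Call:
jog_arm --targets '[[[0, 0, 0], [0, 0, 0], 2], [[0, 0, 0], [0, 0, 0], 2], [[0, 0, 0], [0, 0, 0], 2], [[0, 0, 0], [0, 0, 0], 2], [[0, 0, 0], [0, 0, 0], 2]]'

```text
time: 3.15
position: [520.8, -162.1, 83.3]
tcp_rot: [3.14, -0.001, 0.345]
ft_force: [-0.2, -1.1, 6.7]
grip_width: 23.1
grasp_force: 78.6
```

Run:
```python
from h import *
p,r=cur();print(p,r.as_euler('xyz',degrees=True))
plan([(520.8,-162,150,19.8),(505,-40,150,8.5),(487.7,70.6,150,-2.7)])
```

```text
[ 520.77143784 -162.11953168   83.30404645] [ 1.79911234e+02 -8.27000109e-02  1.97935995e+01]
(520.8, -162, 150, 19.8) sh [ 0.02  0.   -6.67] turn [ 0.09 -0.08 -0.01]
(505, -40, 150, 8.5) sh [  2.65 -12.01  -0.  ] turn [-0.  -0.  11.3]
(487.7, 70.6, 150, -2.7) sh [ -0.08 -11.19  -0.  ] turn [ 0.  -0.  11.2]
```

Call:
jog_arm --targets '[[[0, 0, -1.5], [0, 0, 0], 2], [[0, 0, -3], [0, 0, 0], 2], [[0, 0, -5], [0, 0, 0], 2], [[0, 0, -6.7], [0, 0, 0], 2], [[0, 0, -6.7], [0, 0, 0], 2]]'

```text
time: 3.57
position: [521.3, -162.0, 152.2]
tcp_rot: [3.139, -0.003, 0.346]
ft_force: [0.7, 0.1, -0.9]
grip_width: 23.0
grasp_force: 78.8
```

Call:
jog_arm --targets '[[[0.5, -2.4, 0], [0, 0, 2.3], 2], [[1, -4.8, 0], [0, 0, 4.6], 2], [[1.6, -7.2, 0], [0, 0, 6.8], 2], [[2.1, -9.6, 0], [0, 0, 9], 2], [[2.6, -12, 0], [0, 0, 11.3], 2]]'

```text
time: 3.98
position: [502.8, -38.9, 147.7]
tcp_rot: [-3.141, 0.002, 0.146]
ft_force: [1.5, -0.0, -0.7]
grip_width: 22.8
grasp_force: 78.9
```

Call:
jog_arm --targets '[[[0, -2.8, 0], [0, 0, 2.8], 2], [[0, -5.6, 0], [0, 0, 5.6], 2], [[0, -8.4, 0], [0, 0, 8.4], 2], [[-0.1, -11.2, 0], [0, 0, 11.2], 2], [[-0.1, -11.2, 0], [0, 0, 11.2], 2]]'

```text
time: 4.4
position: [486.0, 13.9, 148.2]
tcp_rot: [-3.108, 0.003, 0.011]
ft_force: [-0.7, -1.4, -1.9]
grip_width: 23.4
grasp_force: 78.9
```

Call:
jog_arm --targets '[[[0, 0, 0], [0, 0, 0], 2], [[0, 0, 0], [0, 0, 0], 2]]'

```text
time: 4.57
position: [487.2, 13.4, 149.0]
tcp_rot: [-3.108, 0.001, 0.01]
ft_force: [0.2, 0.6, -1.8]
grip_width: 23.1
grasp_force: 78.9
```

Run:
```python
from h import *
from station import cams
p,r=cur();print(p,r.as_euler('xyz',degrees=True))
plan([(487.7,70.6,110.3,-2.7)])
for n in('scene','top'):
    c=cams.camera(n);pickle.dump(c,open(n+'1.pkl','wb'))
    if n=='scene':a=cv2.resize(c['img'][150:300,190:390,::-1],None,fx=4,fy=4,interpolation=cv2.INTER_CUBIC)
cv2.imwrite('pics/s2.png',a)
```

```text
[487.1513143   13.37472801 148.98079644] [-1.78101041e+02  6.95741850e-02  5.65039765e-01]
(487.7, 70.6, 110.3, -2.7) sh [ 0.12 -5.59  4.06] turn [-1.9   0.12  3.26]
```

View pics/s2.png

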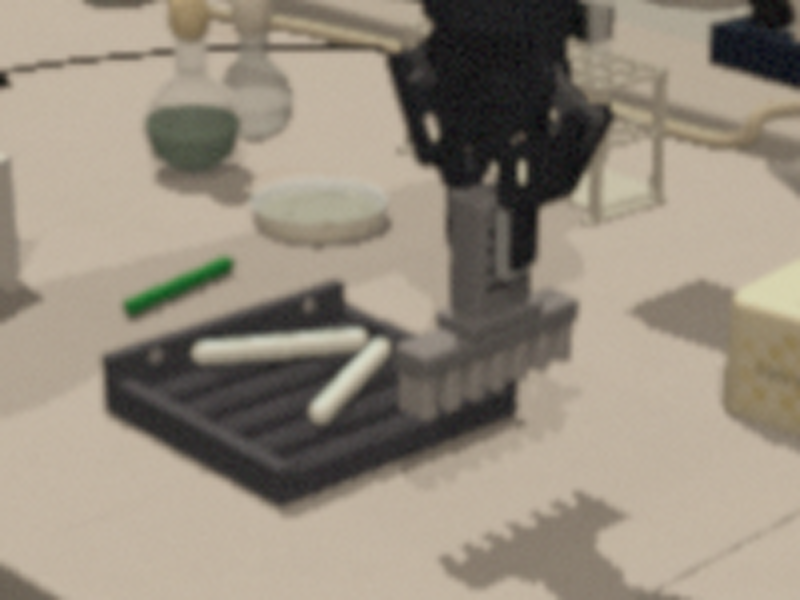

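The rake hangs upright over the tray's near -y edge with its teeth visible at (480,375) in the crop, but the arm stopped short. I'm checking the joints.

Run:
```python
from h import *
from station import readout
s=readout.state();print(np.round(s['q'],3),np.round(s['qvel'],3),s['ft_force'],np.round(s['joint_torque'],1))
```

```text
[ 0.009  0.076 -0.318  1.178  0.033  3.14 ] [ 0.008 -0.001  0.004 -0.001  0.001 -0.001] [ 0.50355269 -0.04979835 -1.74793652] [ -0.  -40.4  35.1   0.    0.1  -0. ]
```

The last joint is at its limit (q6 = 3.14, since yaw = q1 − q6 + π). The rake is symmetric, so I'll turn it half round the other way in place, high above everything.

Call:
jog_arm --targets '[[[0, 0, -1], [-1.9, 0, -7], 2], [[0, 0, -1], [-1.9, 0, -14], 2], [[0, 0, -1], [-1.9, 0, -21], 2], [[0, 0, -1], [-1.9, 0, -28], 2], [[0, 0, -1], [-1.9, 0, -35], 2]]'

```text
time: 5.08
position: [487.4, 13.8, 159.3]
tcp_rot: [3.138, -0.009, 0.628]
ft_force: [-0.4, 0.2, -2.2]
grip_width: 22.9
grasp_force: 79.2
```

Call:
jog_arm --targets '[[[0, 0, 0], [0, 0, -7], 2], [[0, 0, 0], [0, 0, -14], 2], [[0, 0, 0], [0, 0, -21], 2], [[0, 0, 0], [0, 0, -28], 2], [[0, 0, 0], [0, 0, -35], 2]]'

```text
time: 5.5
position: [487.4, 13.8, 159.2]
tcp_rot: [3.134, -0.005, 1.239]
ft_force: [1.0, -0.7, -1.8]
grip_width: 23.3
grasp_force: 79.2
```

Call:
jog_arm --targets '[[[0, 0, 0], [0, 0, -7], 2], [[0, 0, 0], [0, 0, -14], 2], [[0, 0, 0], [0, 0, -21], 2], [[0, 0, 0], [0, 0, -28], 2], [[0, 0, 0], [0, 0, -35], 2]]'

```text
time: 5.92
position: [487.4, 13.8, 159.3]
tcp_rot: [3.132, 0.0, 1.85]
ft_force: [0.5, 0.8, -2.0]
grip_width: 23.4
grasp_force: 79.2
```

Call:
jog_arm --targets '[[[0, 0, 0], [0, 0, -7], 2], [[0, 0, 0], [0, 0, -14], 2], [[0, 0, 0], [0, 0, -21], 2], [[0, 0, 0], [0, 0, -28], 2], [[0, 0, 0], [0, 0, -35], 2]]'

```text
time: 6.33
position: [487.4, 13.7, 159.2]
tcp_rot: [3.134, 0.005, 2.46]
ft_force: [0.3, 0.6, -1.8]
grip_width: 23.1
grasp_force: 79.2
```

Call:
jog_arm --targets '[[[0, 0, 0], [0, 0, -7], 2], [[0, 0, 0], [0, 0, -14], 2], [[0, 0, 0], [0, 0, -21], 2], [[0, 0, 0], [0, 0, -28], 2], [[0, 0, 0], [0, 0, -35], 2]]'

```text
time: 6.75
position: [487.4, 13.8, 159.3]
tcp_rot: [3.139, 0.009, 3.071]
ft_force: [-0.5, -0.3, -1.5]
grip_width: 22.9
grasp_force: 79.2
```

Call:
jog_arm --targets '[[[0, 0, 0], [0, 0, 0], 2], [[0, 0, 0], [0, 0, 0], 2]]'

```text
time: 6.92
position: [487.3, 13.9, 159.2]
tcp_rot: [3.139, 0.009, 3.062]
ft_force: [-0.8, 0.2, -2.2]
grip_width: 23.1
grasp_force: 79.2
```

Run:
```python
from h import *
from station import readout
p,r=cur();print(p,r.as_euler('xyz',degrees=True),np.round(readout.state()['q'],2))
plan([(487.7,70.6,150,177.3),(487.7,70.6,110.3,177.3)])
```

```text
[487.31410186  13.86987595 159.23109159] [179.82411959   0.49367177 175.44376256] [ 0.03  0.06 -0.31  1.19  0.    0.11]
(487.7, 70.6, 150, 177.3) sh [0.42 5.66 0.94] turn [ 0.17  0.5  -1.86]
(487.7, 70.6, 110.3, 177.3) sh [-0.   -0.    3.97] turn [0. 0. 0.]
```

Call:
jog_arm --targets '[[[0.2, 2, 0.4], [0.2, 0.5, -1], 2], [[0.3, 4, 0.6], [0.2, 0.5, -1.9], 2], [[0.4, 5.7, 0.9], [0.2, 0.5, -1.9], 2], [[0.4, 5.7, 0.9], [0.2, 0.5, -1.9], 2], [[0.4, 5.7, 0.9], [0.2, 0.5, -1.9], 2]]'

```text
time: 7.33
position: [487.5, 71.7, 150.2]
tcp_rot: [-3.141, -0.0, 3.098]
ft_force: [0.1, -0.1, -1.2]
grip_width: 23.3
grasp_force: 79.3
```

Call:
jog_arm --targets '[[[0, 0, 1], [0, 0, 0], 2], [[0, 0, 2], [0, 0, 0], 2], [[0, 0, 3], [0, 0, 0], 2], [[0, 0, 3.9], [0, 0, 0], 2], [[0, 0, 3.9], [0, 0, 0], 2]]'

```text
time: 7.75
position: [486.0, 70.7, 108.7]
tcp_rot: [-3.14, -0.004, 3.098]
ft_force: [-1.1, -0.3, -1.7]
grip_width: 23.4
grasp_force: 79.3
```

Call:
jog_arm --targets '[[[0, 0, 0], [0, 0, 0], 2], [[0, 0, 0], [0, 0, 0], 2], [[0, 0, 0], [0, 0, 0], 2]]'

```text
time: 8.0
position: [487.9, 71.3, 111.9]
tcp_rot: [-3.141, 0.001, 3.099]
ft_force: [0.7, -0.4, -1.9]
grip_width: 23.2
grasp_force: 79.3
```

Run:
```python
from h import *
from station import cams
p,r=cur();print(p,r.as_euler('xyz',degrees=True))
plan([(487.7,70.6,110.3,177.3)])
c=cams.camera('scene');a=cv2.resize(c['img'][150:300,190:390,::-1],None,fx=4,fy=4,interpolation=cv2.INTER_CUBIC)
cv2.imwrite('pics/s3.png',a)
```

```text
[487.92755639  71.29226001 111.89722361] [-1.79975381e+02  4.39190034e-02  1.77558984e+02]
(487.7, 70.6, 110.3, 177.3) sh [ 0.02 -0.07  0.16] turn [-0.02  0.04  0.26]
```

View pics/s3.png

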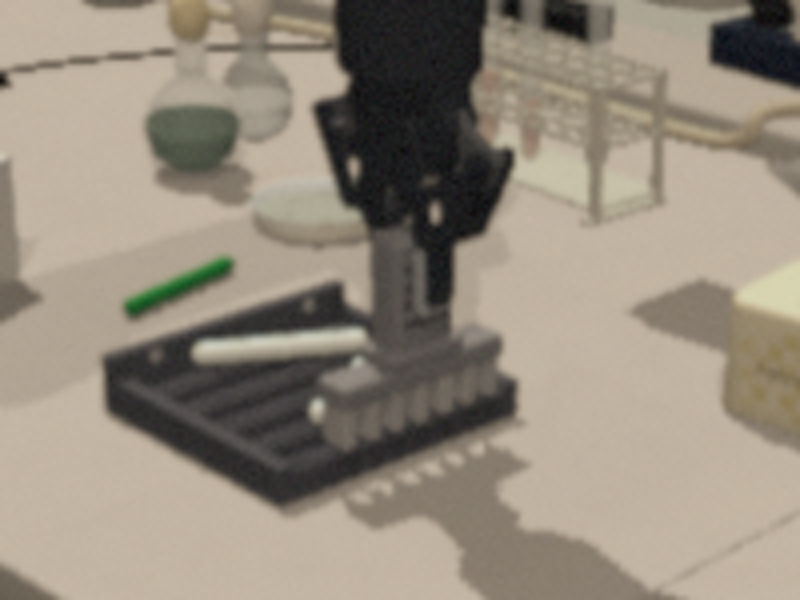

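The rake is down at the tray's open -y edge, with both bars on the ridges ahead of it: bar_a's end at (317,410), bar_b at (280,345). I start combing with the tips lowered to about 27 mm.

Call:
jog_arm --targets '[[[0, 0.4, 0.1], [0, 0, 0.3], 2], [[0, 0.9, 0.1], [0, 0, 0.3], 2], [[0, 1.4, 0.1], [0, 0, 0.3], 2], [[0, 1.9, 0.1], [0, 0, 0.3], 2], [[0, 2.4, 0.1], [0, 0, 0.3], 2]]'

```text
time: 8.47
position: [488.6, 96.0, 110.5]
tcp_rot: [-3.141, -0.0, 3.094]
ft_force: [0.1, -0.6, -2.0]
grip_width: 23.5
grasp_force: 79.4
```

Call:
jog_arm --targets '[[[0, 0.5, 0], [0, 0, 0], 2], [[0, 1, 0], [0, 0, 0], 2], [[0, 1.5, 0], [0, 0, 0], 2], [[0, 2, 0], [0, 0, 0], 2], [[0, 2.5, 0], [0, 0, 0], 2]]'

```text
time: 8.88
position: [489.8, 120.8, 110.4]
tcp_rot: [-3.141, -0.0, 3.094]
ft_force: [0.5, 0.2, -1.8]
grip_width: 23.1
grasp_force: 79.4
```

Run:
```python
from h import *
from station import cams
p,r=cur();print(p,r.as_euler('xyz',degrees=True))
c=cams.camera('scene');a=cv2.resize(c['img'][195:285,200:340,::-1],None,fx=5,fy=5,interpolation=cv2.INTER_CUBIC)
cv2.imwrite('pics/s4.png',a)
```

```text
[489.77493564 120.82666568 110.40141772] [-1.79968384e+02 -2.99509530e-03  1.77276864e+02]
```

View pics/s4.png

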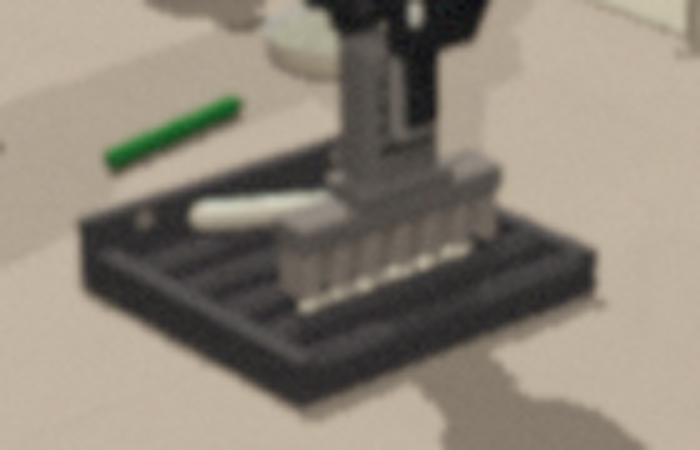

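Bar_a now lies parallel to the grooves below the teeth (white line (300,305)–(465,245)), so it has dropped in. Bar_b is still askew at (255,210). I continue towards the fence.

Call:
jog_arm --targets '[[[0, 0.5, 0], [0, 0, 0], 2], [[0, 1, 0], [0, 0, 0], 2], [[0, 1.5, 0], [0, 0, 0], 2], [[0, 2, 0], [0, 0, 0], 2], [[0, 2.5, 0], [0, 0, 0], 2]]'

```text
time: 9.35
position: [491.0, 145.7, 110.4]
tcp_rot: [-3.141, -0.0, 3.094]
ft_force: [0.3, -0.3, -1.2]
grip_width: 23.0
grasp_force: 79.4
```

Call:
jog_arm --targets '[[[0, 0.5, 0], [0, 0, 0], 2], [[0, 1, 0], [0, 0, 0], 2], [[0, 1.5, 0], [0, 0, 0], 2], [[0, 2, 0], [0, 0, 0], 2], [[0, 2.5, 0], [0, 0, 0], 2]]'

```text
time: 9.77
position: [492.2, 170.8, 110.4]
tcp_rot: [-3.141, -0.0, 3.094]
ft_force: [0.5, -0.3, -0.9]
grip_width: 22.9
grasp_force: 79.4
```

Run:
```python
from h import *
from station import cams
p,r=cur();print(p,r.as_euler('xyz',degrees=True))
c=cams.camera('scene');a=cv2.resize(c['img'][195:285,200:340,::-1],None,fx=5,fy=5,interpolation=cv2.INTER_CUBIC)
cv2.imwrite('pics/s5.png',a)
```

```text
[492.17158517 170.75173585 110.35548266] [-1.79969856e+02 -3.64074260e-03  1.77272575e+02]
```

View pics/s5.png

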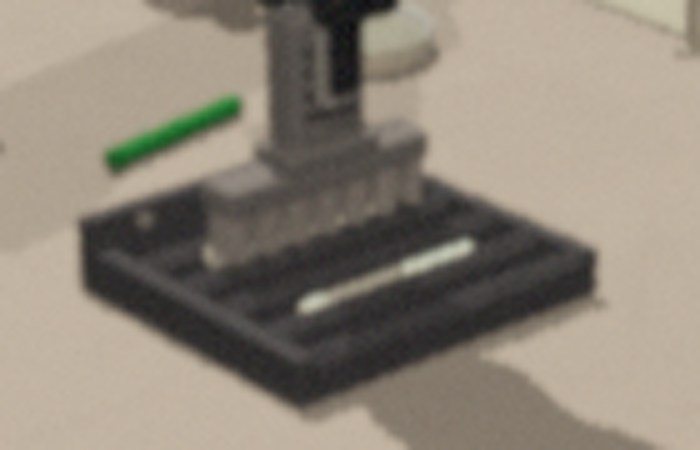

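Bar_a sits in a groove at (385,275). Bar_b is behind the teeth, with a hint of white at (210,255). I finish the stroke to the fence, then lift.

Call:
jog_arm --targets '[[[0, 0.5, 0], [0, 0, 0], 2], [[0, 1, 0], [0, 0, 0], 2], [[0, 1.4, 0], [0, 0, 0], 2], [[0, 1.8, 0], [0, 0, 0], 2], [[0, 2.2, 0], [0, 0, 0], 2]]'

```text
time: 10.23
position: [493.2, 192.6, 110.3]
tcp_rot: [-3.141, -0.0, 3.094]
ft_force: [0.1, -0.3, -0.7]
grip_width: 23.3
grasp_force: 79.4
```

Call:
jog_arm --targets '[[[0, 0.4, 0], [0, 0, 0], 2], [[0, 0.8, 0], [0, 0, 0], 2], [[0, 1.1, 0], [0, 0, 0], 2], [[0, 1.1, 0], [0, 0, 0], 2]]'

```text
time: 10.57
position: [493.8, 203.8, 110.3]
tcp_rot: [-3.141, 0.0, 3.095]
ft_force: [-0.3, 0.1, -2.6]
grip_width: 23.1
grasp_force: 79.4
```

Call:
jog_arm --targets '[[[0, 0, -2], [0, 0, 0], 2], [[0, -2, -5], [0, 0, 0], 2], [[0, -5, -7], [0, 0, 0], 2], [[0, -8.5, -7], [0, 0, 0], 2], [[0, -12, -7], [0, 0, 0], 2]]'

```text
time: 10.98
position: [488.8, 82.6, 182.2]
tcp_rot: [-3.142, 0.003, 3.096]
ft_force: [1.7, 0.0, -2.8]
grip_width: 23.2
grasp_force: 79.4
```

Call:
jog_arm --targets '[[[0, -3.5, 0], [0, 0, 0], 2], [[0, -7, 0], [0, 0, 0], 2], [[0, -10.5, 0], [0, 0, 0], 2], [[0, -14, 0], [0, 0, 0], 2], [[0, -17, 0], [0, 0, 0], 2]]'

```text
time: 11.4
position: [479.4, -88.6, 180.7]
tcp_rot: [-3.141, 0.0, 3.093]
ft_force: [0.2, 0.2, -1.5]
grip_width: 22.9
grasp_force: 79.5
```

Call:
jog_arm --targets '[[[0, 0, 0], [0, 0, 0], 2], [[0, 0, 0], [0, 0, 0], 2]]'

```text
time: 11.57
position: [479.7, -88.0, 180.6]
tcp_rot: [-3.141, -0.0, 3.09]
ft_force: [-0.8, -0.3, -1.6]
grip_width: 23.5
grasp_force: 79.4
```

Run:
```python
from h import *
from station import cams
p,r=cur();print(p,r.as_euler('xyz',degrees=True))
c=cams.camera('top');pickle.dump(c,open('top2.pkl','wb'))
for b in bars(c,14):print(b)
s=cams.camera('scene');a=cv2.resize(s['img'][195:285,200:340,::-1],None,fx=4,fy=4,interpolation=cv2.INTER_CUBIC)
t=cv2.resize(c['img'][205:300,200:290,::-1],None,fx=2.6,fy=2.6,interpolation=cv2.INTER_CUBIC)
o=np.zeros((360,800,3),np.uint8);o[:,:560]=a;o[:t.shape[0],560:560+t.shape[1]]=t;cv2.imwrite('pics/s6.png',o)
```

```text
[479.65529408 -87.95249749 180.55389166] [-1.79978168e+02 -6.66767316e-04  1.77065647e+02]
(array([494.2, 154.7,  14. ]), array([246.9, 247.6]), np.float64(90.4), (247, 252))
(array([494.8, 126.9,  14. ]), array([ 9.1, 95.2]), np.float64(177.4), (259, 251))
(array([494.6, 187.3,  14. ]), array([ 8.8, 95.2]), np.float64(177.5), (233, 251))
```

View pics/s6.png

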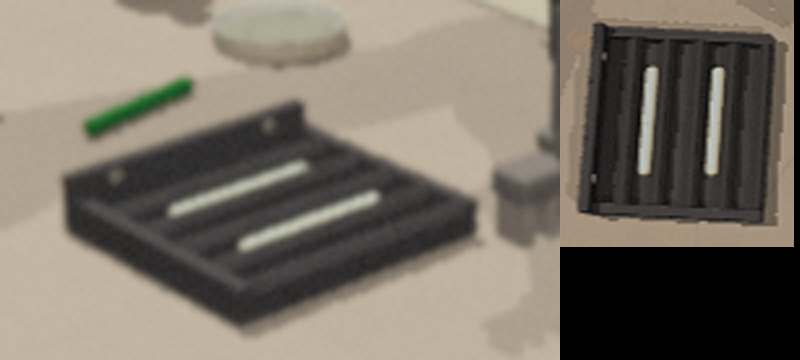

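Both bars lie parallel to the grooves. In top their middles are at (259,251) and (233,251), 60 mm apart, at 177.4°, which fits the grooves at y = ±30. Now I set the rake down on the clear worktop here.

Call:
jog_arm --targets '[[[0, 0, 2.5], [0, 0, 0], 2], [[0, 0, 5], [0, 0, 0], 2], [[0, 0, 7], [0, 0, 0], 2], [[0, 0, 8.5], [0, 0, 0], 2], [[0, 0, 9.2], [0, 0, 0], 2]]'

```text
time: 12.08
position: [478.7, -84.9, 86.3]
tcp_rot: [3.141, -0.003, 3.096]
ft_force: [-0.8, 0.7, -1.9]
grip_width: 23.2
grasp_force: 79.4
```

Call:
jog_arm --targets '[[[0, 0, 0], [0, 0, 0], 2], [[0, 0, 0], [0, 0, 0], 2], [[0, 0, 0], [0, 0, 0], 2]]'

```text
time: 12.33
position: [480.7, -86.1, 89.7]
tcp_rot: [-3.141, 0.002, 3.095]
ft_force: [-0.0, -0.4, -1.2]
grip_width: 23.2
grasp_force: 79.4
```

Call:
jog_arm --targets '[[[0, 0, 0.2], [0, 0, 0], 2], [[0, 0, 0.4], [0, 0, 0], 2], [[0, 0, 0.5], [0, 0, 0], 2], [[0, 0, 0.6], [0, 0, 0], 2], [[0, 0, 0.6], [0, 0, 0], 2]]'

```text
time: 12.75
position: [480.2, -86.6, 83.3]
tcp_rot: [-3.141, 0.001, 3.094]
ft_force: [-1.1, 0.6, 3.2]
grip_width: 23.3
grasp_force: 80.2
```

Call:
jog_arm --targets '[[[0, 0, 0], [0, 0, 0], 2], [[0, 0, 0], [0, 0, 0], 2]]'

```text
time: 12.92
position: [480.3, -86.6, 83.3]
tcp_rot: [-3.141, 0.001, 3.094]
ft_force: [0.2, 0.3, 5.8]
grip_width: 23.0
grasp_force: 80.2
```

The worktop carries the teeth (upward force, z as at the grasp). I'm releasing and rising.

Call:
jog_arm --targets '[[[0, 0, 0], [0, 0, 0], 3], [[0, 0, 0], [0, 0, 0], 4], [[0, 0, 0], [0, 0, 0], 6], [[0, 0, 0], [0, 0, 0], 8.5], [[0, 0, 0], [0, 0, 0], 8.5]]'

```text
time: 13.33
position: [479.9, -86.5, 82.3]
tcp_rot: [-3.141, -0.0, 3.094]
ft_force: [0.4, 0.6, 0.3]
grip_width: 74.7
grasp_force: 0.0
```

Call:
jog_arm --targets '[[[0, 0, 0], [0, 0, 0], 8.5], [[0, 0, 0], [0, 0, 0], 8.5], [[0, 0, 0], [0, 0, 0], 8.5], [[0, 0, 0], [0, 0, 0], 8.5]]'

```text
time: 13.67
position: [479.9, -86.5, 82.5]
tcp_rot: [-3.141, -0.0, 3.094]
ft_force: [0.3, -0.8, 0.8]
grip_width: 84.7
grasp_force: 0.0
```

Call:
jog_arm --targets '[[[0, 0, -1.5], [0, 0, 0], 8.5], [[0, 0, -3.5], [0, 0, 0], 8.5], [[0, 0, -6], [0, 0, 0], 8.5], [[0, 0, -9], [0, 0, 0], 8.5], [[0, 0, -12], [0, 0, 0], 8.5]]'

```text
time: 14.08
position: [479.4, -86.3, 203.4]
tcp_rot: [-3.141, -0.001, 3.094]
ft_force: [0.9, 0.6, 0.2]
grip_width: 84.7
grasp_force: 0.0
```

Call:
jog_arm --targets '[[[0, 0, 0], [0, 0, 0], 8.5], [[0, 0, 0], [0, 0, 0], 8.5], [[0, 0, 0], [0, 0, 0], 8.5]]'

```text
time: 14.33
position: [479.8, -86.4, 202.0]
tcp_rot: [-3.141, -0.0, 3.094]
ft_force: [0.7, -0.4, -0.6]
grip_width: 84.8
grasp_force: 0.0
```

Run:
```python
from h import *
from station import cams
s=cams.camera('scene');cv2.imwrite('pics/s7.png',cv2.resize(s['img'][160:320,210:410,::-1],None,fx=3.5,fy=3.5,interpolation=cv2.INTER_CUBIC))
```

```text
(no output)
```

View pics/s7.png

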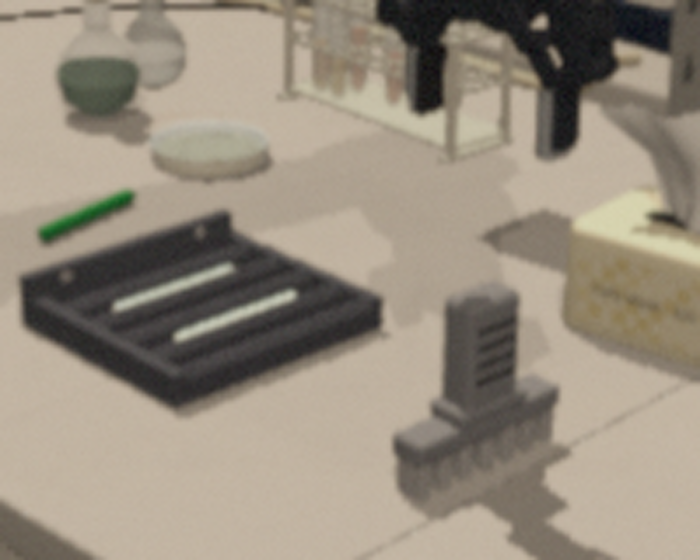

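The rake stands upright on its teeth at (475,420), the bars lie in two separate grooves at (172,288) and (235,315), and the gripper is clear.

```bash
python3 -c "
from station import bot
print(bot.hand_in())"
```

```text
the job is handed in; nothing more can be done
None
```

I combed both stir bars flat into separate grooves with the toothed rake, stood it upright on its teeth on the worktop beside the tray, and handed the job in at about 14 s; the hand-in returned no verdict.

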